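# Seat the yellow reel on the thread winder

## Robot

A 6-joint arm with a two-finger parallel gripper is mounted at the origin on the work surface. World frame = base frame: x ahead of the robot, y to its left, z up, the work surface at z = 0. Lengths are in mm, angles in rad, forces in N, time in s.
With the tool pointing down it reaches from about 300 to 775 mm from the base axis. Payload 14.6 kg.
Tool frame: the origin (TCP) lies between the finger pads; the fingertips stand ahead of it and the grasp point (between the pads) lies 11 mm behind it (manip.finger_overhang is the z of the fingertips in the tool frame, in mm); z points along the fingers, y is the line along which they close (so a half turn about z gives the same grasp; the last joint's range is limited). The gripper opens to 94 mm and grips with 3 to 60 N. Pads are 16 mm wide; open, the fingers measure 119 mm over their backs; the gripper's body (75 mm by 177 mm) begins 78 mm behind the grasp point.
Start: joints at [-1.328, 0.3, 1.521, -0, 1.321, -0.067], TCP at [167.67, -523.809, 213.446] pointing down, gripper open.
Joint ranges: [-3.03, 3.03], [-0.79, 2.21], [0.23, 2.52], [-1.04, 4.18], [0, 3.07], [-2.55, 2.55]. Speed limits (rad/s): [2.22, 2.22, 2.57, 3.14, 3.14, 3.14].

## Interface

Orientations are given as [roll, pitch, yaw] about the fixed x, y, z axes, in that order (R = Rz(yaw) Ry(pitch) Rx(roll)).
In Python, from cell import manip gives the robot as it stands.
- The arm moves only by the tool jog_arm, never from a script. Its argument "series" is a list of rows, each a list of 7 numbers: the shift along the world's x, y, z as a fraction of full scale, then the turn, a rotation vector about the world's x, y, z as a fraction of full scale, then the closure, from 0 (fully open) to 1 (shut). In form: [[dx, dy, dz, wx, wy, wz, fingers], ...]. A call has 1 to 8 rows; each row is the pose to reach, as a shift and turn from the pose commanded when the call began; what a row does not reach only later rows make up. Full scale, the value 1, is 120 mm for a shift and 90 degrees for a turn. A row lasts 1/12 s, in which the tool goes at most 41.7 mm and 7.16 degrees, less where a joint would pass 70% of its speed; a pose out of reach is approached as far as the arm can. A call with a number of a shift or a turn outside -1 to 1 is refused whole. A call with a gripper value outside its range is refused whole. The fingers move at their own pace and stop on an object; "grip_force" is the grip in N (left out, the last holds). Time passes only in rows, so rows that repeat a pose let the fingers close. It gives the time, the measured TCP pose, the force, the opening and the grip force at its end, in the units of the state.
- manip.read_state(): the state, without advancing time (a new reading comes with each control period).
- manip.camera(name): name is "scene" or "top" or "wrist"; returns a dict with "frame" (420x560x3 uint8, red, green, blue), "vfov" (degrees; the focal length in pixels is half the picture's height over the tangent of half this angle, whatever the lens; pixels are square), "cx", "cy" (the principal point, pixels), "k1" (the pictures are not rectified: a ray, as slopes to the right and down, at radius r is drawn at 1 + k1 r^2 times it, then the intrinsics apply), "R" (3x3) and "t" (3): a world point X has camera coordinates R X + t; the wrist camera has in their place "hand_eye" (4x4, takes a point from camera to tool coordinates, whose origin is the TCP and whose axes are the flange's). Camera axes: x right, y down, z forward; pixel columns grow to the right and rows downward; lengths in mm; the calibration is good to about 2 mm. A picture is of the moment at which its call begins: read the wrist's pose just before it. There is no depth.
- manip.sign_off(): hands the job in; it is judged then, once.
The state is a dict: "clock": time; "joints": joint angles; "qd": joint speeds; "effort": joint torques, N m; "eef_pos": TCP position; "eef_rot": TCP orientation; "wrist_force": force on the tool from outside, world axes, zero at the start; "moment": the same for the moment, N m; "finger_gap": finger opening in mm; "finger_force": force on a finger pad.
Only numpy, scipy, OpenCV 4.12 (cv2) and the standard library are available. Lean on these libraries where they do the work, as an engineer would, in place of code of your own. Each camera call takes 0.05 s, during which the arm holds its last target. There are 200 camera calls.

## Task

Put the yellow take-up reel on the thread winder so that it can be wound: turn it so that its window meets the orange drive pin, and lower it over the steel shaft and the pin until its flange lies flat on the dark drive plate, then let go. Set it down under control rather than dropping it, and leave the blue and white reels standing where they are.

Things in the scene. Friction and masses are not known exactly. Their poses are not given: they have to be found in the camera images.
- yellow_reel: Yellow plastic reel, upright on the table, 100 to 200 g: round flange 104 mm across, 6 mm thick; on it a round hub, 44 mm in diameter, top 51 mm above the underside; a 26 mm hole right through both. One window in the flange, 22 mm square between two dark lines, centred 35 mm from the axis. Origin: centre of the underside; z up the axis, x from the axis to the window.
- blue_reel: Blue reel of the same shape, size and axes as the yellow one; not wanted here.
- white_reel: White reel of the same shape, size and axes as the yellow one; not wanted here.
- drive_plate: Dark round plate, 112 mm across, 10 mm thick, fixed on a low white winder box (170 x 160 mm, 50 mm high); nothing turns. Central steel shaft 12 mm in diameter, pointed tip 65 mm above the plate's top; orange pin 8 mm in diameter 35 mm from it, tip 16 mm above the plate's top. Origin: centre of its underside; z up the shaft, x from shaft to pin, along a white stripe.
There are look-alikes about, which are no part of the job. Of the things like the yellow_reel, leave any that is pink or red; of the rest the larger one is meant.

How it is judged:
By the outcome, as a careful person would: the job done as asked, in the order asked, and still so for the second after the job is handed in, with the robot touching nothing.
It also fails if it takes over 35 s, if anything falls off the work surface, if the arm or the gripper's body presses on something with over 40 N, if the wrist force passes 120 N, or if a joint passes its speed limit or range.

## Working session

There is one attempt and no reset: what is moved stays moved. The work goes in short steps, Python scripts to look and compute and a tool call to move; the robot and the scene stay as the last step left them, time stands still between calls to the robot, and variables do not carry over. Pictures are saved under pics/ and viewed, at most 10 in all, crops included, and the job is handed in when it is done.

Besides the shell and the picture viewer there is one more tool, called after "Call:" as a command line: name --pt "numbers of a row" for each row, then --argument value for the rest. jog_arm: Moves the arm, as the interface text tells. Its arguments: {"type":"object","properties":{"series":{"type":"array"},"grip_force":{"type":"number"}},"required":["series"]}

```bash
ls; mkdir -p pics
cat > h.py <<'E'
import numpy as np, cv2, pickle
from cell import manip
from scipy.spatial.transform import Rotation as Ro
def grab(name):
    s=manip.read_state(); c=manip.camera(name); c=dict(c)
    if 'hand_eye' in c:
        H=np.array(c['hand_eye']); T=np.eye(4); T[:3,:3]=Ro.from_euler('xyz',s['eef_rot']).as_matrix(); T[:3,3]=s['eef_pos']
        W=np.linalg.inv(T@H); c['R'],c['t']=W[:3,:3],W[:3,3]
    c['R']=np.array(c['R']);c['t']=np.array(c['t']).ravel()
    h=c['frame'].shape[0]; f=h/2/np.tan(np.radians(c['vfov'])/2)
    c['K']=np.array([[f,0,c['cx']],[0,f,c['cy']],[0,0,1.]]);c['D']=np.array([c['k1'],0,0,0.])
    return c
def save(c,fn): cv2.imwrite('pics/'+fn,c['frame'][:,:,::-1])
def unproj(c,uv,z):
    """pixels -> world points on the plane at height z"""
    n=cv2.undistortPoints(np.float64(uv).reshape(-1,1,2),c['K'],c['D']).reshape(-1,2)
    d=np.c_[n,np.ones(len(n))]@c['R']; o=-c['R'].T@c['t']
    return o+d*((z-o[2])/d[:,2])[:,None]
def proj(c,X):
    return cv2.projectPoints(np.float64(X).reshape(-1,3),cv2.Rodrigues(c['R'])[0],c['t'],c['K'],c['D'])[0].reshape(-1,2)
E
python3 - <<'E'
from h import *
a=grab('scene');b=grab('top');save(a,'scene.png');save(b,'top.png')
pickle.dump((a,b),open('c0.pkl','wb'))
print(manip.read_state(), manip.finger_overhang)
for c in(a,b): print(-c['R'].T@c['t'],c['K'][0,0],c['k1'])
E
```

```text
pics
{'clock': 0.1, 'joints': array([-1.32755786e+00,  3.00427559e-01,  1.52149606e+00,  2.35604789e-05,
        1.32066972e+00, -6.65673656e-02]), 'qd': array([ 0.00082964,  0.00074681, -0.00121721, -0.00147425, -0.00053737,
       -0.00112765]), 'effort': array([ 1.30338802e-03, -5.32643437e+01, -3.53279579e+01,  7.09658233e-02,
        2.35140586e-02, -7.65492655e-05]), 'eef_pos': array([ 167.64983995, -523.60520762,  212.9461645 ]), 'eef_rot': array([-3.14059570e+00, -8.93347697e-05,  3.09799940e-01]), 'wrist_force': array([ 0.79277584, -0.26717036,  0.1982575 ]), 'moment': array([ 0.02482178,  0.01966843, -0.07552785]), 'finger_force': 0.0, 'finger_gap': 94.12340706145032} 8.0
[1137.92401643  479.69808058  753.47667901] 487.4404297152475 0.025592448400845964
[ 360.53716325   87.1149763  1098.41850669] 470.1052712176174 0.014036103521332517
```

View pics/scene.png

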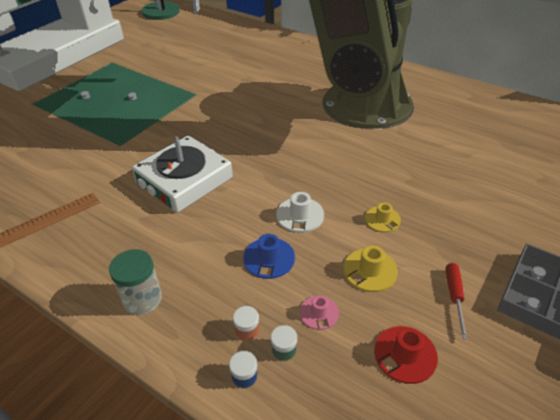

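View pics/top.png

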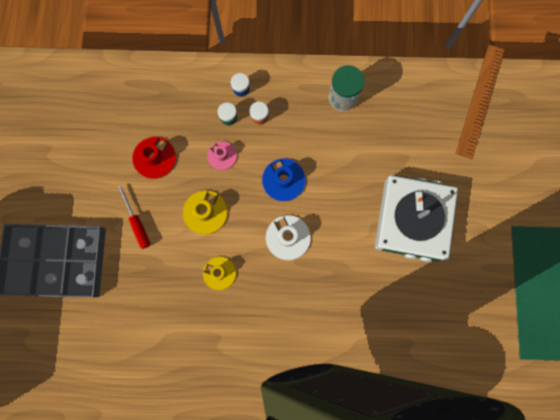

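The candidates in the top view are the large yellow reel (205,212), small yellow (220,272), pink (222,154), red (154,157), blue (284,180) and white (288,237). The large yellow one at (205,212) matches the description. The winder plate is at (420,215), with its pin along the stripe near (419,200).

Run:
```python
from h import *
a,b=pickle.load(open('c0.pkl','rb'))
hsv=cv2.cvtColor(b['frame'],cv2.COLOR_RGB2HSV)
m=cv2.inRange(hsv,(22,150,90),(34,255,255))
n,l,st,ce=cv2.connectedComponentsWithStats(m)
for i in range(1,n):
    if st[i,4]>80: print(st[i],ce[i],unproj(b,[ce[i]],6))
cr=lambda u,v,s:cv2.resize(b['frame'][v-s:v+s,u-s:u+s],(400,400),interpolation=cv2.INTER_CUBIC)
cv2.imwrite('pics/crops.png',np.hstack([cr(205,212,32),cr(420,215,40)])[:,:,::-1])
for u,z in(((205,212),6),((205,212),51),((420,215),60),((288,237),6),((284,180),6),((220,272),6)): print(u,z,unproj(b,[u],z))
```

```text
[ 183  190   45   44 1381] [204.22954381 212.91165822] [[539.91242689 278.52626982   6.        ]]
[203 256  34  34 824] [219.50364078 273.05825243] [[400.64010268 235.27576403   6.        ]]
(205, 212) 6 [[542.13811018 276.83783916   6.        ]]
(205, 212) 51 [[534.65742163 269.0225845   51.        ]]
(420, 215) 60 [[ 539.53274023 -213.49194557   60.        ]]
(288, 237) 6 [[488.29831499  79.78773933   6.        ]]
(284, 180) 6 [[624.67978384  92.82916902   6.        ]]
(220, 272) 6 [[403.08225623 234.25961701   6.        ]]
```

View pics/crops.png

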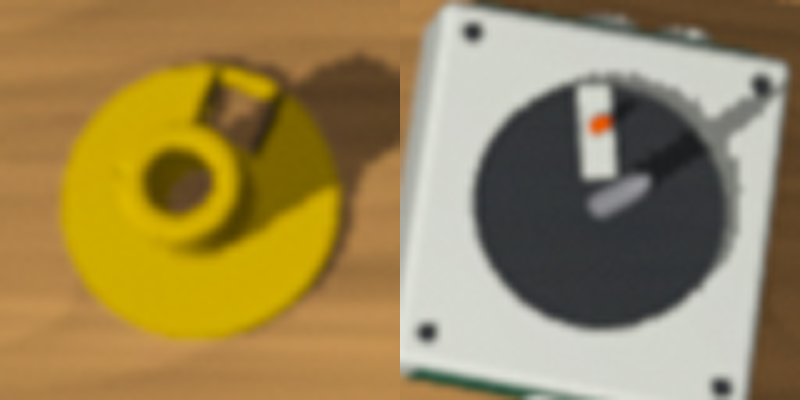

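The crop shows the large yellow reel with its window at about 1 o'clock (pixel 211,197), and the plate with its stripe and pin pointing up the image (world +x). The choice stands. Next I'll measure both more exactly in the top and scene views.

```bash
cat > m.py <<'E'
from h import *
def blob(m,near,r=70,hull=True):
    """largest component near a pixel"""
    k=np.zeros_like(m); cv2.circle(k,tuple(int(x) for x in near),int(r),255,-1)
    n,l,st,ce=cv2.connectedComponentsWithStats(m&k)
    i=1+np.argmax(st[1:,4]); c=cv2.findContours((l==i).astype(np.uint8),cv2.RETR_EXTERNAL,cv2.CHAIN_APPROX_NONE)[0][0]
    return (cv2.convexHull(c) if hull else c).reshape(-1,2).astype(float), ce[i], st[i,4]
def circ(P):
    A=np.c_[2*P[:,:2],np.ones(len(P))]; s=np.linalg.lstsq(A,(P[:,:2]**2).sum(1),rcond=None)[0]
    return s[:2],np.sqrt(s[2]+s[:2]@s[:2])
def circ_fix(P,R):
    from scipy.optimize import least_squares
    f=lambda x:np.hypot(*(P[:,:2]-x).T)-R
    s=least_squares(f,P[:,:2].mean(0),loss='soft_l1',f_scale=1.); return s.x,np.abs(f(s.x)).mean()
def plate(c):
    hsv=cv2.cvtColor(c['frame'],cv2.COLOR_RGB2HSV); g=proj(c,[[540,-213,60]])[0]
    s=np.hypot(*(proj(c,[[540,-273,60]])[0]-g))
    o,co,ao=blob(cv2.inRange(hsv,(4,180,150),(16,255,255)),g,s)
    d,_,_=blob(cv2.inRange(hsv,(0,0,0),(179,110,75)),g,1.05*s)
    P=unproj(c,d,60)
    print('plate',circ(P),circ_fix(P,56),'pin z76/68',unproj(c,[co],76)[0,:2],unproj(c,[co],68)[0,:2],ao)
def reel(c,g=(542,276.5)):
    hsv=cv2.cvtColor(c['frame'],cv2.COLOR_RGB2HSV); q=proj(c,[[*g,6]])[0]
    s=np.hypot(*(proj(c,[[g[0],g[1]+60,6]])[0]-q))
    d,_,_=blob(cv2.inRange(hsv,(20,140,50),(35,255,255)),q,1.4*s)
    P=unproj(c,d,6); k=P[np.hypot(*(P[:,:2]-g).T)<57]
    print('reel',circ(k),circ_fix(k,52),len(k))
E
python3 - <<'E'
from m import *
a,b=pickle.load(open('c0.pkl','rb'))
for c in(a,b):
    plate(c); reel(c)
w=grab('wrist'); print(w['hand_eye'],w['K'][0,0],w['cx'],w['cy'])
b_=b; print(unproj(b,[(173+240/6.25,180+108/6.25)],3))
print(unproj(b,[(380+597/10-40,175+17)],60), unproj(b,[(380+(597-400)/5,175+125/5)],60),unproj(b,[(380+(600-400)/5,175+205/5)],60))
E
```

```text
plate (array([ 544.09696186, -207.09960446]), np.float64(54.449001269403624)) (array([ 544.22709539, -206.91057365]), np.float64(2.5019534622669757)) pin z76/68 [ 579.35830632 -202.40769448] [ 572.76246941 -210.46235727] 6
reel (array([544.00530878, 278.99681757]), np.float64(52.96131589246322)) (array([544.38606113, 279.03802684]), np.float64(0.9992510590219363)) 15
plate (array([ 538.46243376, -212.65394891]), np.float64(54.173176459031026)) (array([ 537.90257999, -213.31058927]), np.float64(1.777327894521181)) pin z76/68 [ 571.79602758 -209.28106508] [ 573.44904041 -211.60024096] 5
reel (array([542.76315429, 277.90994115]), np.float64(53.58745810130732)) (array([542.84556155, 278.25758003]), np.float64(1.5757038354600614)) 27
[[-7.28736777e-04 -9.73576331e-01 -2.28360672e-01  6.53364128e+01]
 [ 9.99999726e-01 -6.80465331e-04 -2.90118423e-04  1.69519855e-01]
 [ 1.27060910e-04 -2.28360821e-01  9.73576561e-01 -1.71056784e+02]
 [ 0.00000000e+00  0.00000000e+00  0.00000000e+00  1.00000000e+00]] 336.31364625189485 279.31367253314534 214.57214212176493
[[578.50171883 264.19232375   3.        ]]
[[ 590.9056326  -169.11614422   60.        ]] [[ 573.70115795 -212.98919657   60.        ]] [[ 537.26648718 -213.43583911   60.        ]]
```

Call:
jog_arm --pt "0.78 0.65 0 0 0 0.3 0" --pt "0.78 0.65 0 0 0 0.3 0" --pt "0.78 0.65 0 0 0 0.3 0" --pt "0.78 0.65 0 0 0 0.3 0"

```text
clock: 0.48
eef_pos: [264.9, -442.4, 213.5]
eef_rot: [-3.142, -0.001, 0.792]
wrist_force: [-0.1, 0.2, 0.3]
finger_gap: 94.1
finger_force: 0.0
```

Call:
jog_arm --pt "0.78 0.65 0 0 0 0.3 0" --pt "0.78 0.65 0 0 0 0.3 0" --pt "0.78 0.65 0 0 0 0.3 0" --pt "0.78 0.65 0 0 0 0.3 0"

```text
clock: 0.82
eef_pos: [358.5, -364.2, 213.4]
eef_rot: [3.141, -0.001, 1.263]
wrist_force: [-0.5, -0.1, -0.8]
finger_gap: 93.8
finger_force: 0.0
```

Call:
jog_arm --pt "0.78 0.65 0 0 0 0.3 0" --pt "0.78 0.65 0 0 0 0.3 0" --pt "0.78 0.65 0 0 0 0.3 0" --pt "0.78 0.65 0 0 0 0.3 0"

```text
clock: 1.15
eef_pos: [452.0, -285.9, 213.2]
eef_rot: [3.141, -0.001, 1.734]
wrist_force: [-0.8, -0.1, 0.8]
finger_gap: 94.0
finger_force: 0.0
```

Call:
jog_arm --pt "0.76 0.65 0 0 0 0.3 0" --pt "0.76 0.65 0 0 0 0.3 0" --pt "0.76 0.65 0 0 0 0.3 0" --pt "0.76 0.65 0 0 0 0.3 0" --pt "0.76 0.65 0 0 0 0.3 0" --pt "0.76 0.65 0 0 0 0.3 0"

```text
clock: 1.65
eef_pos: [539.4, -211.8, 213.1]
eef_rot: [-3.141, -0.001, 2.192]
wrist_force: [0.4, -0.2, 0.3]
finger_gap: 94.1
finger_force: 0.0
```

Run:
```python
from m import *
w=grab('wrist');pickle.dump(w,open('w1.pkl','wb'))
plate(w)
im=w['frame'].copy()
for X in([539,-213,60],[574,-211,60],[539,-213,125],[574,-211,76]):
    p=proj(w,[X])[0]; cv2.circle(im,tuple(int(round(x)) for x in p),2,(0,255,0),-1)
cv2.imwrite('pics/w1.png',im[:,:,::-1])
```

```text
plate (array([ 543.57398758, -215.76816908]), np.float64(50.57072724623052)) (array([ 536.88359   , -211.44177553]), np.float64(4.570053338504323)) pin z76/68 [ 570.7594819  -208.48857059] [ 572.56938936 -209.78142459] 47
```

View pics/w1.png

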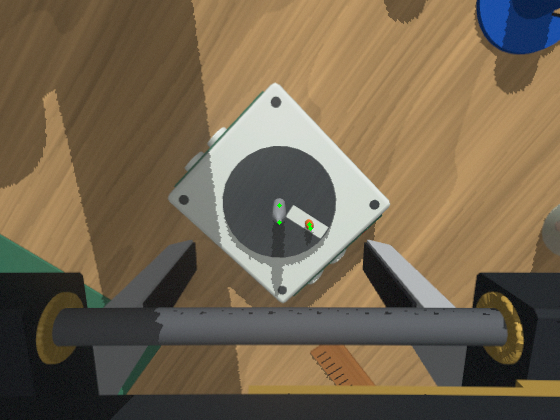

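The wrist view shows the plate at (279,202) with the shaft and the orange pin at (310,225). My projected guesses land on them. I'll refine the plate circle using radial edges.

```bash
cat >> m.py <<'E'
def radial(c,g,z,R,ch,sign,it=3):
    """fit circle of radius R at height z: strongest edge in channel image ch along world radii"""
    g=np.float64(g)
    for k in range(it):
        w=8 if k==0 else 5
        th=np.linspace(-np.pi,np.pi,180,endpoint=False); r=np.arange(R-w,R+w,.5)
        X=np.stack([g[0]+np.outer(np.cos(th),r),g[1]+np.outer(np.sin(th),r),np.full((len(th),len(r)),z)],-1)
        uv=proj(c,X).astype(np.float32).reshape(len(th),len(r),2)
        v=cv2.remap(cv2.GaussianBlur(ch.astype(np.float32),(3,3),0),uv[...,0],uv[...,1],cv2.INTER_LINEAR)
        d=sign*np.gradient(v,axis=1); i=d.argmax(1); ok=d.max(1)>np.percentile(d.max(1),40)
        P=np.c_[g[0]+np.cos(th)*r[i],g[1]+np.sin(th)*r[i]][ok]
        g,e=circ_fix(P,R)
    return g,e,circ(P)[1]
E
python3 - <<'E'
from m import *
a,b=pickle.load(open('c0.pkl','rb')); w=pickle.load(open('w1.pkl','rb'))
for n,c in(('scene',a),('top',b),('wrist',w)):
    print(n,radial(c,(539,-212),60,56,c['frame'].max(2),1))
    print('  reel',radial(c,(543,278),6,52,c['frame'][:,:,2],1) if n!='wrist' else '')
# stripe: bright low-sat pixels on plate in wrist
c=w; g=c['frame'].min(2); X=proj(c,[[565,-211,60]])[0]
hsv=cv2.cvtColor(c['frame'],cv2.COLOR_RGB2HSV)
m=cv2.inRange(hsv,(0,0,140),(179,60,255)); k=np.zeros_like(m); cv2.circle(k,tuple(int(x) for x in X),24,255,-1)
# restrict to world radius <53
ys,xs=np.nonzero(m&k); P=unproj(c,np.c_[xs,ys],60)[:,:2]; r=np.hypot(*(P-[539,-212]).T); P=P[(r<53)&(r>12)]
print(len(P),P.mean(0)); u,s,vt=np.linalg.svd(P-P.mean(0)); print('stripe ang',np.arctan2(vt[0,1],vt[0,0]),s/np.sqrt(len(P))*np.sqrt(12), 'centroid ang',np.arctan2(*(P.mean(0)-[539,-212])[::-1]))
big=cv2.resize(c['frame'][140:265,215:345],None,fx=5,fy=5,interpolation=cv2.INTER_NEAREST)[:590]
cv2.imwrite('pics/w1c.png',big[:,:,::-1]); print(big.shape)
E
```

```text
scene (array([ 543.65840595, -206.14505979]), np.float64(2.121832183003005), np.float64(58.34545838568281))
  reel (array([547.11740584, 280.63407523]), np.float64(1.7385052108891088), np.float64(54.326040041957455))
top (array([ 538.00531597, -211.902758  ]), np.float64(0.542010767926339), np.float64(55.59481355407502))
  reel (array([542.46609347, 278.19421795]), np.float64(0.5852185549006241), np.float64(52.74311180601463))
wrist (array([ 538.2324237 , -211.95129245]), np.float64(0.24654796997634915), np.float64(55.605910482388055))
  reel 
451 [ 567.28516036 -210.59864843]
stripe ang 0.14497677486559932 [42.07651176 16.17804739] centroid ang 0.049503225698943776
(590, 650, 3)
```

View pics/w1c.png

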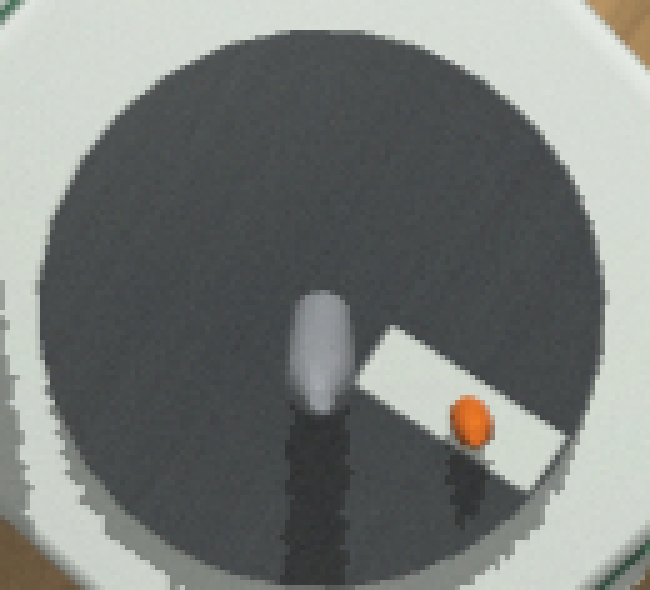

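The zoom shows the stripe running from crop pixel (374,354) to (547,464), with the pin at (471,421). The top and wrist views agree on the plate centre at (538.2, -212.0). The scene view was biased because it picked up the plate's side.

Run:
```python
from m import *
w=pickle.load(open('w1.pkl','rb'))
f=lambda u,v:((u+.5)/5-.5+215,(v+.5)/5-.5+140)
P=unproj(w,[f(374.5,354),f(547.5,464),f(471,415)],60)[:,:2]; print(P)
d=P[1]-P[0]; print(np.arctan2(d[1],d[0]),[np.arctan2(*(p-[538.2,-212])[::-1]) for p in P[:2]])
print(proj(w,[[538.2,-212,125],[538.2,-212,60]])-[215,140], manip.read_state()['joints'])
```

```text
[[ 550.5660578  -211.09753757]
 [ 592.00295847 -209.21833897]
 [ 573.48650908 -209.99624208]]
0.04531979564294701 [np.float64(0.07284984389204995), np.float64(0.05165490212413924)]
[[63.58601566 80.07313177]
 [63.77111059 63.98278654]] [-4.38215350e-01  3.66138176e-01  1.43357799e+00 -1.24592983e-04
  1.34235301e+00 -1.05794285e+00]
```

Call:
jog_arm --pt "0 1 0 0 0 0.2 0" --pt "0 1 0 0 0 0.2 0" --pt "0 1 0 0 0 0.2 0" --pt "0 1 0 0 0 0.2 0"

```text
clock: 2.03
eef_pos: [539.1, -87.9, 213.9]
eef_rot: [3.141, -0.0, 2.512]
wrist_force: [0.1, -0.1, 0.3]
finger_gap: 93.9
finger_force: 0.0
```

Call:
jog_arm --pt "0 1 0 0 0 0.17 0" --pt "0 1 0 0 0 0.17 0" --pt "0 1 0 0 0 0.17 0" --pt "0 1 0 0 0 0.17 0"

```text
clock: 2.37
eef_pos: [539.2, 32.0, 213.8]
eef_rot: [3.141, 0.0, 2.777]
wrist_force: [-0.5, -1.0, -0.7]
finger_gap: 94.0
finger_force: 0.0
```

Call:
jog_arm --pt "0 1 0 0 0 0 0" --pt "0 1 0 0 0 0 0" --pt "0 1 0 0 0 0 0" --pt "0 1 0 0 0 0 0"

```text
clock: 2.7
eef_pos: [539.3, 151.8, 213.5]
eef_rot: [3.141, -0.0, 2.775]
wrist_force: [-0.9, -0.3, 0.6]
finger_gap: 93.8
finger_force: 0.0
```

Call:
jog_arm --pt "0 1 0 0 0 0 0" --pt "0 1 0 0 0 0 0" --pt "0 1 0 0 0 0 0" --pt "0 1 0 0 0 0 0" --pt "0 1 0 0 0 0 0" --pt "0 1 0 0 0 0 0"

```text
clock: 3.2
eef_pos: [540.0, 266.7, 213.4]
eef_rot: [-3.141, 0.0, 2.773]
wrist_force: [-0.3, -0.6, 0.0]
finger_gap: 94.2
finger_force: 0.0
```

Run:
```python
from m import *
w=grab('wrist');pickle.dump(w,open('w2.pkl','wb'))
print(radial(w,(542.5,278),6,52,w['frame'][:,:,2],1),radial(w,(542.5,278),6,52,w['frame'][:,:,0].astype(float)-w['frame'][:,:,2],-1))
print('hub',radial(w,(542.5,278),51,13,w['frame'].max(2),1))
p=proj(w,[[542.5,278,6]])[0].astype(int); print(p)
big=cv2.resize(w['frame'][p[1]-60:p[1]+60,p[0]-65:p[0]+65],None,fx=5,fy=5,interpolation=cv2.INTER_NEAREST)
cv2.imwrite('pics/w2c.png',big[:,:,::-1])
```

```text
(array([542.43897917, 278.85661021]), np.float64(0.14973235526001763), np.float64(52.07190759365019)) (array([542.59891632, 278.96849062]), np.float64(0.19273642694883109), np.float64(51.91177129861446))
hub (array([541.04637261, 280.35757123]), np.float64(0.8029342328330786), np.float64(12.53656621155338))
[289 193]
```

View pics/w2c.png

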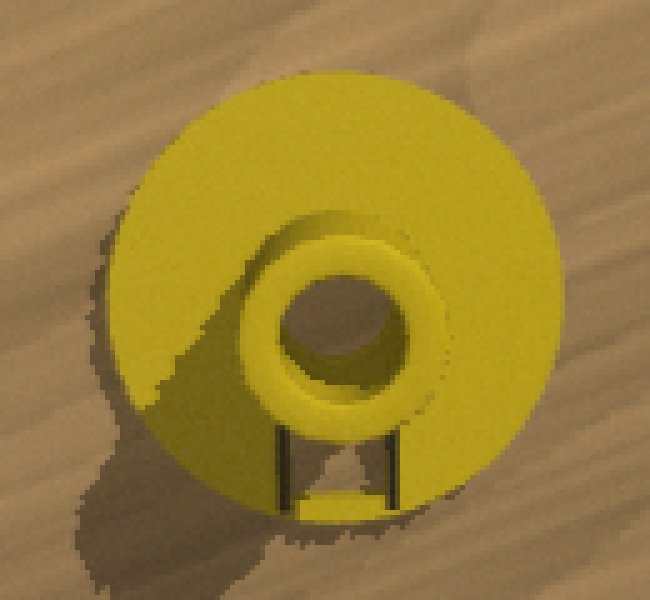

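The crop shows the yellow reel with flange centre near (338,297). The window sits between the dark lines at x≈284 and x≈393, y 427–510, below the hub.

Run:
```python
from m import *
w=pickle.load(open('w2.pkl','rb')); G=np.array([542.5,278.9])
f=lambda u,v:((u+.5)/5-.5+289-65,(v+.5)/5-.5+193-60)
P=unproj(w,[f(338.5,y) for y in(440,492,508)],6)[:,:2]
L=unproj(w,[f(284,440),f(284,508),f(393,440),f(393,508)],6)[:,:2]
for p in P: print(p,np.hypot(*(p-G)),np.arctan2(*(p-G)[::-1]))
for a,b in((0,1),(2,3)): print('line',np.arctan2(*(L[b]-L[a])[::-1]))
print(np.hypot(*(L[0]-L[2])))
print(manip.read_state()['eef_pos'],manip.read_state()['joints'])
```

```text
[572.68575784 268.46176278] 31.939580034867923 -0.3329283461987287
[584.41503841 264.03173727] 44.47398881425687 -0.3408769122399433
[588.05819183 262.65562523] 48.36763953506331 -0.34250976296654745
line -0.36846128540268797
line -0.3538087857469086
25.29685093711737
[540.12190733 266.42294227 213.53209022] [ 3.97555211e-01  4.17182578e-01  1.36259741e+00 -2.79504432e-04
  1.36185225e+00 -8.04424776e-01]
```

Call:
jog_arm --pt "0.02 0.1 -0.35 0 0 0.015 0" --pt "0.02 0.1 -0.7 0 0 0.015 0" --pt "0.02 0.1 -1 0 0 0.015 0" --pt "0.02 0.1 -1 0 0 0.015 0" --pt "0.02 0.1 -1 0 0 0.015 0" --pt "0.02 0.1 -1 0 0 0.015 0"

```text
clock: 3.75
eef_pos: [543.4, 279.8, 96.3]
eef_rot: [3.139, 0.002, 2.798]
wrist_force: [0.4, 0.6, 0.5]
finger_gap: 94.1
finger_force: 0.0
```

Run:
```python
from h import *
for i in range(3):
    manip.camera('wrist'); s=manip.read_state(); print(s['eef_pos'],s['eef_rot'])
```

```text
[543.56357093 280.08350037  96.70047912] [3.13866654 0.0031574  2.79832148]
[543.44342774 280.22713919  96.56474376] [3.13858808 0.00316986 2.79857582]
[543.21836921 280.31806036  96.17704462] [3.13883526e+00 2.86881819e-03 2.79886444e+00]
```

Call:
jog_arm --pt "-0.007 -0.01 -0.3 0 0 0 0" --pt "-0.007 -0.01 -0.45 0 0 0 0" --pt "-0.007 -0.01 -0.58 0 0 0 0" --pt "-0.007 -0.01 -0.58 0 0 0 0" --pt "-0.007 -0.01 -0.58 0 0 0 0"

```text
clock: 4.32
eef_pos: [541.6, 279.1, 24.9]
eef_rot: [3.141, 0.001, 2.799]
wrist_force: [0.7, 0.2, 0.5]
finger_gap: 93.9
finger_force: 0.0
```

Call:
jog_arm --grip_force 25 --pt "0 0 0 0 0 0 1" --pt "0 0 0 0 0 0 1" --pt "0 0 0 0 0 0 1" --pt "0 0 0 0 0 0 1" --pt "0 0 0 0 0 0 1" --pt "0 0 0 0 0 0 1" --pt "0 0 0 0 0 0 1" --pt "0 0 0 0 0 0 1"

```text
clock: 4.98
eef_pos: [541.2, 279.0, 23.9]
eef_rot: [3.142, 0.0, 2.799]
wrist_force: [-0.7, -0.2, 0.3]
finger_gap: 44.3
finger_force: 25.3
```

Call:
jog_arm --pt "0 0 0.1 0 0 0 1" --pt "0 0 0.3 0 0 0 1" --pt "0 0 0.5 0 0 0 1" --pt "0 0 0.7 0 0 0 1" --pt "0 0 0.9 0 0 0 1" --pt "0 0 1 0 0 0 1"

```text
clock: 5.48
eef_pos: [541.9, 279.3, 147.6]
eef_rot: [3.139, 0.003, 2.8]
wrist_force: [0.6, -0.3, -1.6]
finger_gap: 44.1
finger_force: 25.0
```

Call:
jog_arm --pt "0 -0.1 0.1 0 0 0.03 1" --pt "0 -0.3 0.2 0 0 0.08 1" --pt "0 -0.5 0.3 0 0 0.12 1" --pt "0 -0.75 0.35 0 0 0.18 1" --pt "0 -1 0.35 0 0 0.25 1"

```text
clock: 5.9
eef_pos: [541.3, 158.1, 187.3]
eef_rot: [3.141, 0.002, -3.086]
wrist_force: [0.9, 0.2, -1.6]
finger_gap: 44.1
finger_force: 25.0
```

Call:
jog_arm --pt "0 -0.25 0 0 0 0 1" --pt "0 -0.5 0 0 0 0 1" --pt "0 -0.75 0 0 0 0 1" --pt "0 -1 0 0 0 0 1"

```text
clock: 6.23
eef_pos: [540.8, 37.6, 185.8]
eef_rot: [3.142, -0.0, -3.091]
wrist_force: [0.4, -1.5, -2.6]
finger_gap: 44.2
finger_force: 25.0
```

Call:
jog_arm --pt "0 -0.25 0 0 0 0 1" --pt "0 -0.5 0 0 0 0 1" --pt "0 -0.75 0 0 0 0 1" --pt "0 -1 0 0 0 0 1"

```text
clock: 6.57
eef_pos: [540.8, -82.4, 185.8]
eef_rot: [3.141, -0.0, -3.091]
wrist_force: [0.3, -0.0, -2.6]
finger_gap: 44.4
finger_force: 25.0
```

Call:
jog_arm --pt "0 -0.25 0 0 0 0 1" --pt "0 -0.5 0 0 0 0 1" --pt "0 -0.6 0 0 0 0 1" --pt "0 -0.7 0 0 0 0 1" --pt "0 -0.7 0 0 0 0 1" --pt "0 -0.7 0 0 0 0 1"

```text
clock: 7.07
eef_pos: [541.2, -164.5, 185.7]
eef_rot: [3.141, -0.0, -3.091]
wrist_force: [-0.4, 1.4, -2.1]
finger_gap: 44.0
finger_force: 25.0
```

Run:
```python
from m import *
w=grab('wrist');pickle.dump(w,open('w3.pkl','wb')); s=manip.read_state(); T=s['eef_pos']; print(T,s['eef_rot'])
d=w['frame'][:,:,0].astype(float)-w['frame'][:,:,2]
print('flange',radial(w,T[:2],T[2]-24+6,52,d,-1))
im=w['frame'].copy()
th=np.linspace(0,2*np.pi,90); 
for r,z in((52,-18),(22,27),(13,27)):
    for p in proj(w,np.c_[T[0]+1+r*np.cos(th),T[1]+r*np.sin(th),T[2]+z+0*th]): cv2.circle(im,tuple(int(round(x)) for x in p),0,(255,0,0),-1)
cv2.imwrite('pics/w3.png',im[:,:,::-1])
```

```text
[ 541.2875391  -164.03126702  185.78832852] [ 3.14127915e+00 -2.01261457e-04 -3.09037417e+00]
flange (array([ 542.26156879, -164.72879006]), np.float64(0.12617430811995348), np.float64(51.61711341714203))
```

View pics/w3.png

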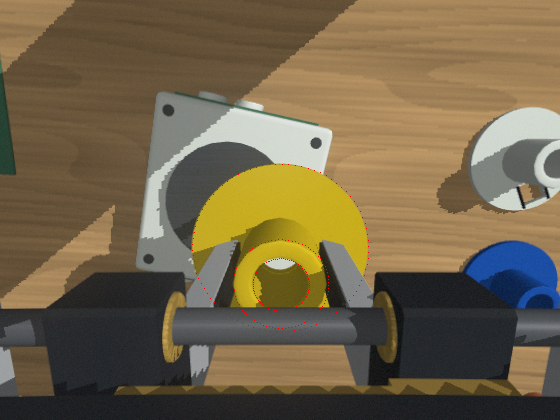

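The picture shows the yellow reel held upright, with its hub at (280,285) and its flange circle matching my projection. The plate is behind it to the left. Next I align over the shaft.

Call:
jog_arm --pt "-0.034 -0.15 0 0 0 0 1" --pt "-0.034 -0.3 0 0 0 0 1" --pt "-0.034 -0.39 0 0 0 0 1" --pt "-0.034 -0.39 0 0 0 0 1" --pt "-0.034 -0.39 0 0 0 0 1"

```text
clock: 7.53
eef_pos: [537.3, -211.1, 185.7]
eef_rot: [3.141, -0.0, -3.091]
wrist_force: [0.1, 0.5, -1.9]
finger_gap: 44.3
finger_force: 25.0
```

Run:
```python
from m import *
w=grab('wrist');s=manip.read_state(); T=s['eef_pos']; print(T,s['eef_rot'])
d=w['frame'][:,:,0].astype(float)-w['frame'][:,:,2]
print('flange',radial(w,T[:2],T[2]-24+6,52,d,-1))
b=grab('top'); p=proj(b,[[*T[:2],200]])[0].astype(int)
im=cv2.resize(b['frame'][p[1]-50:p[1]+50,p[0]-50:p[0]+50],(500,500),interpolation=cv2.INTER_CUBIC)
c=w['frame'][150:320,180:380]
cv2.imwrite('pics/a4.png',np.hstack([cv2.resize(c,(588,500))[:,150:450],im])[:,:,::-1])
```

```text
[ 537.25184951 -210.84423236  185.75175947] [ 3.14121629e+00 -2.04819997e-04 -3.09062337e+00]
flange (array([ 538.38197243, -211.32256273]), np.float64(0.1340560245399993), np.float64(51.59277827337857))
```

View pics/a4.png

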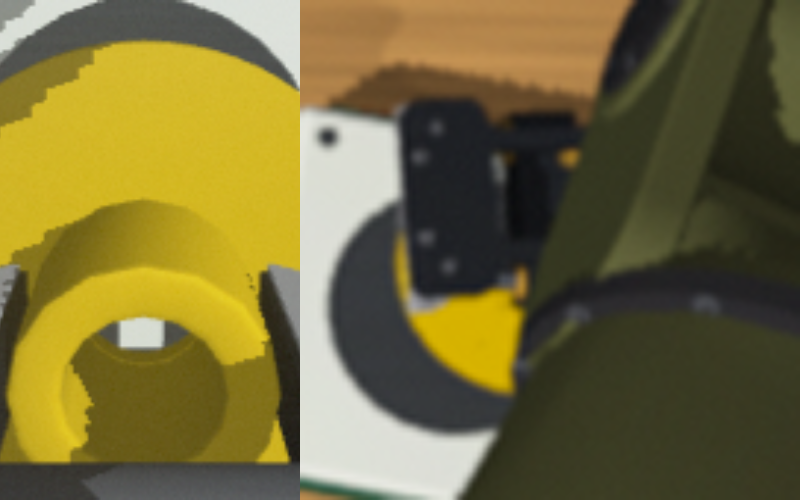

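Through the hub the hole shows the white stripe, centred at about (142,333). That confirms both the alignment and the window direction. Lowering in stages now.

Call:
jog_arm --pt "0 -0.006 -0.1 0 0 0 1" --pt "0 -0.006 -0.2 0 0 0 1" --pt "0 -0.006 -0.28 0 0 0 1" --pt "0 -0.006 -0.35 0 0 0 1" --pt "0 -0.006 -0.4 0 0 0 1" --pt "0 -0.006 -0.45 0 0 0 1" --pt "0 -0.006 -0.45 0 0 0 1"

```text
clock: 8.22
eef_pos: [536.7, -212.3, 130.4]
eef_rot: [3.141, -0.002, -3.091]
wrist_force: [-0.8, -0.3, -1.9]
finger_gap: 44.1
finger_force: 25.0
```

Call:
jog_arm --pt "0 0 -0.05 0 0 0 1" --pt "0 0 -0.1 0 0 0 1" --pt "0 0 -0.14 0 0 0 1" --pt "0 0 -0.17 0 0 0 1" --pt "0 0 -0.2 0 0 0 1" --pt "0 0 -0.2 0 0 0 1"

```text
clock: 8.72
eef_pos: [536.9, -212.4, 107.1]
eef_rot: [3.141, -0.001, -3.091]
wrist_force: [0.6, -0.9, -2.0]
finger_gap: 44.0
finger_force: 25.0
```

Call:
jog_arm --pt "0.002 0.004 -0.03 0 0 0 1" --pt "0.002 0.004 -0.06 0 0 0 1" --pt "0.002 0.004 -0.09 0 0 0 1" --pt "0.002 0.004 -0.12 0 0 0 1" --pt "0.002 0.004 -0.14 0 0 0 1" --pt "0.002 0.004 -0.14 0 0 0 1"

```text
clock: 9.22
eef_pos: [537.1, -212.0, 90.4]
eef_rot: [3.141, -0.001, -3.091]
wrist_force: [0.0, 0.6, -2.4]
finger_gap: 44.2
finger_force: 25.0
```

Call:
jog_arm --pt "0 0 -0.01 0 0 0 1" --pt "0 0 -0.02 0 0 0 1" --pt "0 0 -0.03 0 0 0 1" --pt "0 0 -0.04 0 0 0 1" --pt "0 0 -0.04 0 0 0 1"

```text
clock: 9.63
eef_pos: [537.3, -212.0, 86.0]
eef_rot: [3.141, -0.0, -3.091]
wrist_force: [0.5, -0.0, -1.7]
finger_gap: 44.0
finger_force: 25.0
```

Call:
jog_arm --pt "0 0 -0.005 0 0 0 1" --pt "0 0 -0.01 0 0 0 1" --pt "0 0 -0.01 0 0 0 1"

```text
clock: 9.88
eef_pos: [537.4, -212.0, 85.0]
eef_rot: [3.142, -0.0, -3.091]
wrist_force: [0.2, 0.3, -1.6]
finger_gap: 44.4
finger_force: 25.0
```

Call:
jog_arm --pt "0 0 -0.004 0 0 0 1" --pt "0 0 -0.008 0 0 0 1" --pt "0 0 -0.008 0 0 0 1"

```text
clock: 10.13
eef_pos: [537.4, -212.0, 84.0]
eef_rot: [3.142, -0.0, -3.091]
wrist_force: [0.6, 0.3, -2.0]
finger_gap: 44.2
finger_force: 25.0
```

Call:
jog_arm --pt "0 0 -0.004 0 0 0 1" --pt "0 0 -0.008 0 0 0 1" --pt "0 0 -0.008 0 0 0 1"

```text
clock: 10.38
eef_pos: [537.5, -212.1, 83.8]
eef_rot: [-3.141, 0.0, -3.091]
wrist_force: [-4.2, 1.9, 5.5]
finger_gap: 44.2
finger_force: 25.0
```

Contact is made: the force went from -2 to +5.5 N at the expected height, so the flange is on the plate. Releasing with the fingers opening along y, clear of the pin.

Call:
jog_arm --pt "0 0 0 0 0 0 0.45" --pt "0 0 0 0 0 0 0.45" --pt "0 0 0 0 0 0 0.35" --pt "0 0 0 0 0 0 0.25" --pt "0 0 0 0 0 0 0.15" --pt "0 0 0 0 0 0 0.15"

```text
clock: 10.88
eef_pos: [537.4, -212.1, 83.1]
eef_rot: [3.142, -0.0, -3.091]
wrist_force: [0.2, 0.2, 0.9]
finger_gap: 74.8
finger_force: 0.0
```

Released cleanly. Rising straight up past the shaft, then moving aside.

Call:
jog_arm --pt "0 0 0.1 0 0 0 0.15" --pt "0 0 0.25 0 0 0 0.15" --pt "0 0 0.45 0 0 0 0.15" --pt "0 0 0.7 0 0 0 0.15" --pt "0 0 0.9 0 0 0 0.15" --pt "0 0 1 0 0 0 0.15" --pt "0 0 1 0 0 0 0.15"

```text
clock: 11.47
eef_pos: [538.2, -212.5, 206.4]
eef_rot: [-3.139, 0.004, -3.091]
wrist_force: [0.3, -0.3, 0.8]
finger_gap: 79.9
finger_force: 0.0
```

Call:
jog_arm --pt "-0.9 0.3 0.1 0 0 0 0.15" --pt "-0.9 0.3 0.1 0 0 0 0.15" --pt "-0.9 0.3 0.1 0 0 0 0.15" --pt "-0.9 0.3 0.1 0 0 0 0.15" --pt "-0.9 0.3 0.1 0 0 0 0.15" --pt "-0.9 0.3 0.1 0 0 0 0.15"

```text
clock: 11.97
eef_pos: [429.7, -176.2, 214.5]
eef_rot: [3.141, -0.0, -3.091]
wrist_force: [0.1, 0.3, -0.6]
finger_gap: 79.8
finger_force: 0.0
```

Run:
```python
from m import *
w=grab('wrist'); b=grab('top'); a=grab('scene')
d=lambda c:c['frame'][:,:,0].astype(float)-c['frame'][:,:,2]
for c in(w,b): print(radial(c,(538,-212),66,52,d(c),-1))
p=proj(a,[[538,-212,66]])[0].astype(int); q=proj(w,[[538,-212,66]])[0].astype(int); print(q)
cr=lambda c,p,s,n:cv2.resize(np.ascontiguousarray(c['frame'][max(p[1]-s,0):p[1]+s,max(p[0]-s,0):p[0]+s]),(n,n),interpolation=cv2.INTER_CUBIC)
cv2.imwrite('pics/e.png',np.hstack([cr(w,q,70,400),cr(a,p,55,400)])[:,:,::-1])
```

```text
(array([ 537.85705164, -210.53318284]), np.float64(1.4032187825425697), np.float64(51.734744798951034))
(array([ 538.60640943, -211.64148022]), np.float64(1.128786372524571), np.float64(51.654485115588095))
[239 306]
```

View pics/e.png

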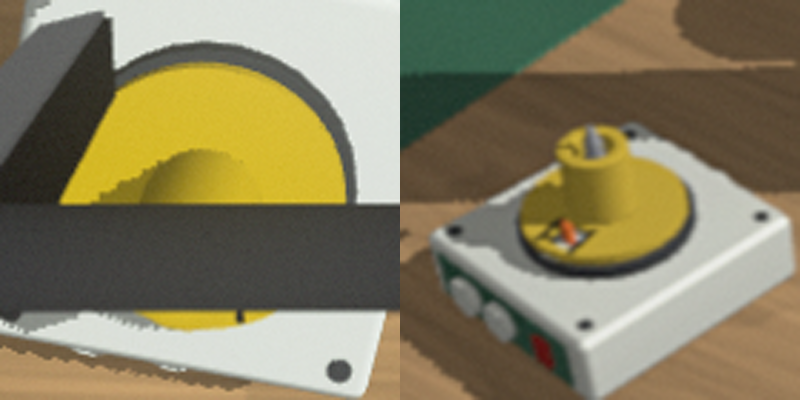

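The scene crop shows the reel lying flat on the plate. The orange pin is in the middle of the window at (568,233) and the shaft stands out of the hub at (594,140). Gripper clear, so I'm handing in.

```bash
python3 -c "
from cell import manip
print(manip.sign_off())"
```

```text
the job is handed in; nothing more can be done
None
```

The yellow reel is seated flat on the drive plate, with the shaft through its hub and the pin in its window; it is released, the blue and white reels were left alone, and the job was handed in at about 12 s.

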